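# Tip the rinsed heat sink onto its base

### The arm

A 6-joint arm with a two-finger parallel gripper is mounted at the origin on the work surface. World frame = base frame: x ahead of the robot, y to its left, z up, the work surface at z = 0. Lengths are in m, angles in rad, forces in N, time in s.
With the tool pointing down it reaches from about 0.25 to 0.775 m from the base axis. Payload 4 kg.
Tool frame: the origin (TCP) lies between the finger pads; the fingertips stand 14 mm ahead of it and the grasp point (between the pads) lies 5 mm behind it (robot.tips_ahead is the distance from the TCP to the fingertips, in m); z points along the fingers, y is the direction in which the jaws open and shut (so a half turn about z gives the same grasp; the last joint's range is limited). The gripper opens to 94 mm and grips with 3 to 60 N. Pads are 16 mm wide; open, the fingers measure 119 mm over their backs; the gripper's body (75 mm by 177 mm) begins 78 mm behind the grasp point.
Start: joints at [1.081, 0.087, 1.371, -0, 1.684, -0.103], TCP at [0.207, 0.509, 0.189] pointing down, gripper open.
Joint ranges: [-3.1, 3.1], [-0.76, 2.03], [0.27, 2.55], [-1.08, 4.22], [0.17, 2.65], [-2.57, 2.57]. Speed limits (rad/s): [2.79, 2.79, 3.14, 3.14, 3.14, 3.14].

### API

Orientations are given as [roll, pitch, yaw] about the fixed x, y, z axes, in that order (R = Rz(yaw) Ry(pitch) Rx(roll)).
In Python, from bench import robot, optics, job gives the robot as it stands.
- The arm moves only by the tool apply_moves, never from a script. Its argument "moves" is a list of rows, each a list of 3 entries, a list of its own where there are three numbers: the shift along the tool's x, y, z in cm, then the turn, a rotation vector about the tool's x, y, z in rad, then the opening, from 0 (shut) to 1 (fully open). In form: [[[tx, ty, tz], [rx, ry, rz], grip], ...]. A call has exactly 10 rows; each row is the pose to reach, as a shift and turn from the pose commanded when the call began, along the tool's axes at that moment; what a row does not reach only later rows make up. A row lasts 1/12 s, in which the tool goes at most 41.7 mm and 7.16 degrees, less where a joint would pass 70% of its speed; a pose out of reach is approached as far as the arm can. A call with a gripper value outside its range is refused whole. The fingers move at their own pace and stop on an object; the grip force is fixed at half the most. Time passes only in rows, so rows that repeat a pose let the fingers close, or fill a call up. It gives the time, the measured TCP pose, the force and the opening at its end, in the units of the state.
- robot.get_obs(): the state, without advancing time (a new reading comes with each control period).
- optics.snapshot(name): name is "side" or "top" or "wrist"; returns the picture (420x560x3 uint8, red, green, blue); there is no depth.
- optics.get_calibration(name): a dict with "fx", "fy", "cx", "cy" (pixels), "k1" (the pictures are not rectified: a ray, as slopes to the right and down, at radius r is drawn at 1 + k1 r^2 times it, then the intrinsics apply), "rvec" (rotation vector, rad) and "tvec" (3), from world to camera coordinates, as OpenCV has them. Camera axes: x right, y down, z forward; pixel columns grow to the right and rows downward; lengths in m; the calibration is good to about 2 mm. A picture is of the moment at which its call begins: read the wrist's pose just before it. get_calibration takes no time and is no camera call; for the wrist camera it gives the pose at the moment of the call.
- job.close_job(): hands the job in, once; it reports no verdict.
The state is a dict: "time": time; "joint_positions": joint angles; "qvel": joint speeds; "joint_torque": joint torques, N m; "tool_pos": TCP position; "ee_rot": TCP orientation; "wrist_force": force on the tool from outside, world axes, zero at the start; "wrist_torque": the same for the moment, N m; "width": finger opening in m.
Only numpy, scipy, OpenCV 4.12 (cv2) and the standard library are available. Lean on these libraries where they do the work, as an engineer would, in place of code of your own. Each camera call takes 0.05 s, during which the arm holds its last target.

### The job

Two finned aluminium heat sinks stand on edge on the bench mat after rinsing. With a light push from its fin side, tip the larger one over on the spot so that it lies flat on its smooth base with the fins pointing up; do not pick it up. Leave the smaller heat sink standing (its base carries a fresh thermal pad) and the dropper bottle where it is.

Things in the scene. Friction and masses are not known exactly. Their poses are not given: they have to be found in the camera images.
- large_sink: Larger heat sink, 120 g, loose, on edge at any yaw: 70 mm tall, 60 wide, 20 thick (6 base plate, seven upright fins 14 deep; a comb from above). Origin: middle of this envelope, 35 mm above the mat. Its x points from the smooth base (face at -10 mm) out through the fins (tips at +10 mm), z up. Leaned 12 degrees to the base side (15 mm at the top) it falls; pushed near the top it tips, not slides.
- small_sink: Smaller heat sink, 44 mm tall, 44 wide, 18 thick, five fins, a grey thermal pad on its base; it too stands loose on edge on the mat, at any yaw, and must stay so. Origin: middle of its envelope, 22 mm above the mat; axes as for the larger one.
- bottle: Black plastic dropper bottle with a tan band, standing loose on the mat, 42 mm diameter, 118 mm tall with its nozzle. Origin: centre of its underside; z is up.
- mat: Blue-grey bench mat, fixed, 400 mm (x) by 540 mm (y), 3 mm thick; origin: centre of its underside. The two standing heat sinks are about 340 mm apart in y, either on either side; a green circuit board lies between them, the bottle stands beyond it, and two tiny heat sinks lie flat near the mat's edges. Some 80 mm around the larger one's centre are clear.
Not all that is in view belongs to the job. What is shaped like the large_sink but blue is not meant.

How it is judged:
At the end, for the whole second after the job is handed in: The larger heat sink lies at rest on its base on the mat, fins up within 10 degrees, its centre within 120 mm of where it began; the smaller heat sink still stands on edge within 15 mm of its place and the bottle upright within 20 mm of its place (angle between large_sink's own x axis and vertical below 0.17 rad and z of large_sink in the frame of mat below 0.02 m and distance of large_sink from where it was at the start of the episode below 0.12 m and linear speed of large_sink below 0.02 m/s and angle between each of small_sink, bottle's own z axis and vertical below 0.17 rad and distance of small_sink from where it was at the start of the episode below 0.015 m and distance of bottle from where it was at the start of the episode below 0.02 m); the robot touches nothing.
It fails at once if the larger heat sink is picked up (its centre rises 35 mm) (z of large_sink in the frame of mat above 0.073 m).
It fails at once if the larger heat sink is pushed harder than 20 N (contact force between the fingers and large_sink above 20 N).
It fails at once if the smaller heat sink is tipped over (angle between small_sink's own z axis and vertical above 0.6 rad).
It fails at once if the bottle is knocked over (angle between bottle's own z axis and vertical above 0.6 rad).
It also fails if it takes over 29 s, if anything falls off the work surface, if the arm or the gripper's body presses on something with over 40 N, if the wrist force passes 120 N, or if a joint passes its speed limit or range.

## Working session

There is one attempt and no reset: what is moved stays moved. The work goes in short steps, Python scripts to look and compute and a tool call to move; the robot and the scene stay as the last step left them, time stands still between calls to the robot, and variables do not carry over. Pictures are saved under pics/ and viewed, and the job is handed in when it is done.

Besides the shell and the picture viewer there is one more tool, called after "Emit:" by a JSON object that holds its "api" and its "payload". apply_moves: Moves the arm, as the interface text tells. Its arguments: {"type":"object","properties":{"moves":{"type":"array"}},"required":["moves"]}

```bash
mkdir -p pics
python3 - <<'E'
from bench import robot, optics, job
import cv2
o=robot.get_obs(); print(o['time'],o['tool_pos'],o['ee_rot'],o['width'])
for n in ['top','side']:
    im=optics.snapshot(n); cv2.imwrite(f'pics/{n}0.png',im[:,:,::-1])
    print(n,optics.get_calibration(n))
E
```

```text
0.0 [0.20722031 0.5088606  0.18803003] [-3.13947390e+00 -2.00197262e-04  2.75480224e+00] 0.0937988795521286
top {'fx': 420.7327999557205, 'fy': 420.7327999557205, 'cx': 283.1115825539484, 'cy': 210.8977630885863, 'k1': -0.03902201437333704, 'rvec': array([ 2.1558473 , -2.18396591,  0.08881637]), 'tvec': array([0.04933263, 0.52352853, 0.76524642])}
side {'fx': 436.760841873706, 'fy': 436.760841873706, 'cx': 280.3413003711336, 'cy': 214.9906362910134, 'k1': -0.04654164109625324, 'rvec': array([ 2.12129481, -0.84328284,  0.37252778]), 'tvec': array([-0.34265943,  0.2856558 ,  0.65957319])}
```

View pics/top0.png

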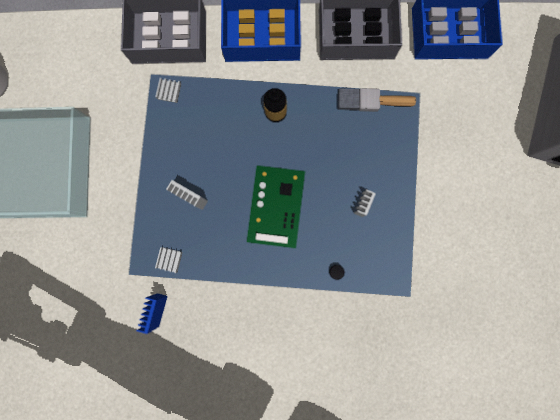

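View pics/side0.png

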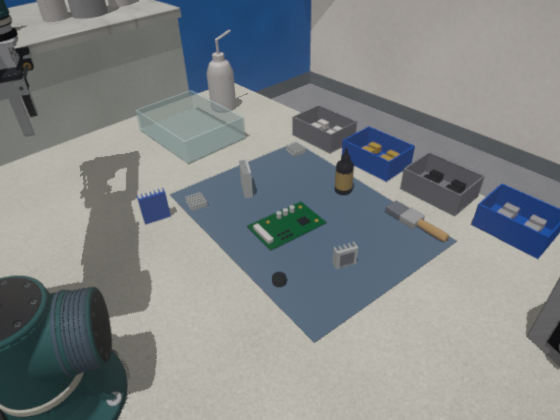

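Candidates in the top view:
- Grey comb at (186,193), standing: the large sink.
- Grey comb at (364,202): the small sink, with its pad visible from the side.
- Blue comb at (152,312): the decoy.
- Tiny flat sinks at (168,90) and (168,259).

I choose (186,193) and will check it in a close crop.

Run:
```python
import cv2
a=cv2.imread('pics/top0.png')[165:225,150:225]; b=cv2.imread('pics/side0.png')[150:210,215:290]
import numpy as np
cv2.imwrite('pics/crop0.png',np.vstack([cv2.resize(a,(750,600),interpolation=cv2.INTER_CUBIC)]))
cv2.imwrite('pics/crop1.png',cv2.resize(b,(600,480),interpolation=cv2.INTER_CUBIC))
```

```text
(no output)
```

View pics/crop0.png

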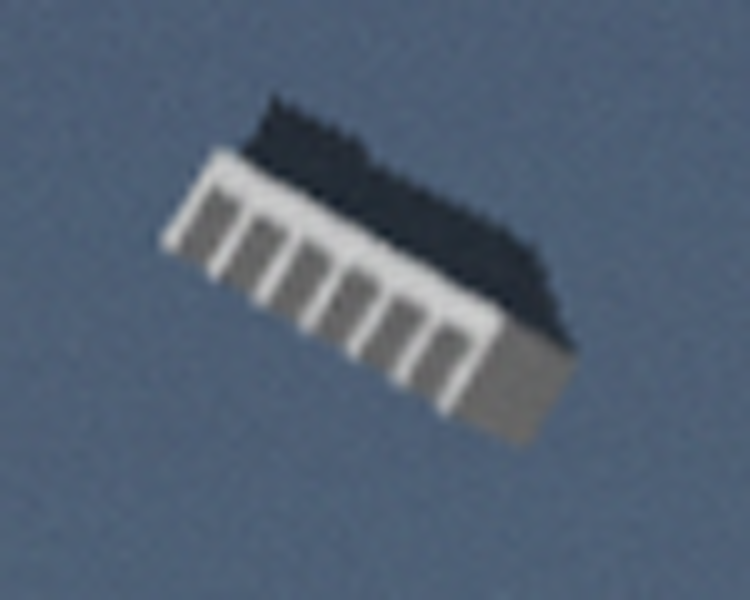

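View pics/crop1.png

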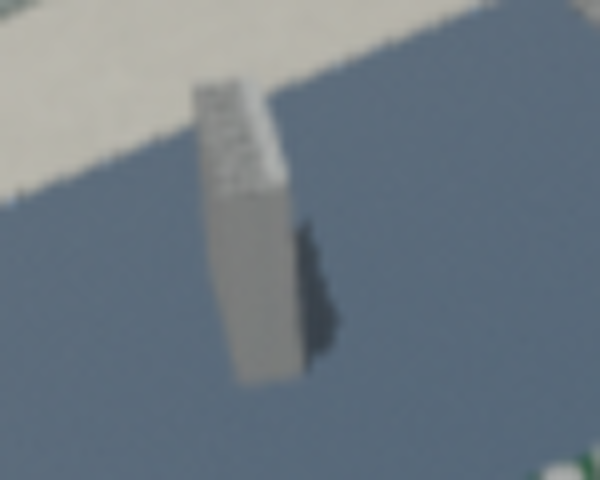

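The crop shows seven grey fins standing, with the tips to the lower left and the base plate to the upper right. That is the large sink. The top-face corners in full-image pixels are base (172,180) and (200,196.8), tips (166.8,189.5) and (194.7,205.8).

```bash
cat > h.py <<'E'
from bench import robot, optics, job
import cv2, numpy as np
from scipy.spatial.transform import Rotation as R
def px2w(c,pts,z):
    K=np.array([[c['fx'],0,c['cx']],[0,c['fy'],c['cy']],[0,0,1]])
    n=cv2.undistortPoints(np.array(pts,float).reshape(-1,1,2),K,np.array([c['k1'],0,0,0,0.])).reshape(-1,2)
    M=cv2.Rodrigues(c['rvec'])[0]; o=-M.T@c['tvec']; d=np.c_[n,np.ones(len(n))]@M
    return o+d*((z-o[2])/d[:,2])[:,None]
E
python3 - <<'E'
from h import *
c=optics.get_calibration('top')
P=px2w(c,np.array([[172,180],[200,196.8],[166.8,189.5],[194.7,205.8]])-.3,.073)
print(P.round(4)); m=P.mean(0); w=P[1]-P[0]; w2=P[3]-P[2]
print('c',m,np.linalg.norm(w),np.linalg.norm(w2),np.linalg.norm(P[0]-P[2]))
w=w+w2; d=P[2]+P[3]-P[0]-P[1]
print('width dir',np.degrees(np.arctan2(w[1],w[0])),'fin dir',np.degrees(np.arctan2(d[1],d[0])))
o=robot.get_obs(); print(o['tool_pos'],R.from_euler('xyz',o['ee_rot']).as_matrix().round(3))
q=px2w(c,[[364,202],[275,105],[168,90],[168,259],[152,312]],.01);print(q.round(3))
E
```

```text
[[0.5781 0.2399 0.073 ]
 [0.5472 0.1896 0.073 ]
 [0.5612 0.2491 0.073 ]
 [0.5313 0.1989 0.073 ]]
c [0.55447739 0.21936673 0.073     ] 0.05909719123629612 0.058365773441262106 0.019241152816688537
width dir -121.14020326369666 fin dir 150.70973865126965
[0.2072197  0.50891586 0.18813271] [[-0.926  0.377 -0.001]
 [ 0.377  0.926 -0.002]
 [ 0.    -0.002 -1.   ]]
[[ 0.54  -0.112  0.01 ]
 [ 0.734  0.056  0.01 ]
 [ 0.769  0.268  0.01 ]
 [ 0.436  0.263  0.01 ]
 [ 0.337  0.292  0.01 ]]
```

Emit:
{"api": "apply_moves", "payload": {"moves": [[[-4,-1.4,0],[0,0,0.05],0],[[-8,-2.8,0],[0,0,0.1],0],[[-12,-4.2,0],[0,0,0.147],0],[[-16,-5.6,0],[0,0,0.147],0],[[-20,-7,0],[0,0,0.147],0],[[-24,-8.4,0],[0,0,0.147],0],[[-28,-9.8,0],[0,0,0.147],0],[[-32,-11.2,0],[0,0,0.147],0],[[-35,-12.2,0],[0,0,0.147],0],[[-37,-13,0],[0,0,0.147],0]]}}

```text
time: 0.93
tool_pos: [0.5034, 0.2462, 0.1882]
ee_rot: [-3.14, 0.0, 2.604]
wrist_force: [-0.7, -0.1, 0.1]
width: 0.0307
```

```bash
cat > st.py <<'E'
from h import *
o=robot.get_obs(); M=R.from_euler('xyz',o['ee_rot']).as_matrix()
print(o['time'],o['tool_pos'],o['width'],o['wrist_force'].round(2) if hasattr(o['wrist_force'],'round') else o['wrist_force'])
d=M.T@(np.array([.5545,.2194,.073])-o['tool_pos']); print('sink top centre in tool cm',(d*100).round(2),'tool x deg',np.degrees(np.arctan2(M[1,0],M[0,0])))
E
python3 st.py
python3 - <<'E'
from h import *
for n in ['top','side']: cv2.imwrite(f'pics/{n}1.png',optics.snapshot(n)[:,:,::-1])
E
```

```text
0.9333 [0.5034237  0.24619642 0.18821099] 0.030668163279683438 [-0.73 -0.08  0.13]
sink top centre in tool cm [-5.75  0.33 11.52] tool x deg 149.21685798395117
```

View pics/side1.png

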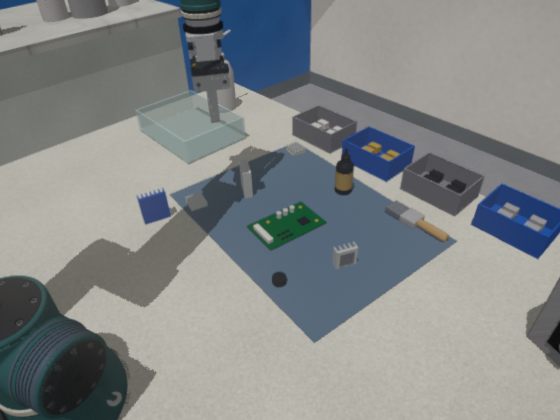

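Side view: fingers are behind and above the sink at about (213,110). The sink still stands at (246,180). Next is a descent on the fin side.

Emit:
{"api": "apply_moves", "payload": {"moves": [[[0,0.1,2],[0,0,0],0],[[0,0.2,4],[0,0,0],0],[[0,0.3,6],[0,0,0],0],[[0,0.3,8],[0,0,0],0],[[0,0.3,9.5],[0,0,0],0],[[0,0.3,10.6],[0,0,0],0],[[0,0.3,11.3],[0,0,0],0],[[0,0.3,11.3],[0,0,0],0],[[0,0.3,11.3],[0,0,0],0],[[0,0.3,11.3],[0,0,0],0]]}}

```text
time: 1.87
tool_pos: [0.5033, 0.2526, 0.0775]
ee_rot: [3.14, 0.001, 2.608]
wrist_force: [-0.0, -0.0, 0.2]
width: 0.0005
```

```bash
python3 st.py
python3 - <<'E'
from h import *
for n in ['top','side']: cv2.imwrite(f'pics/{n}2.png',cv2.resize(optics.snapshot(n)[100:250,120:320,::-1],None,fx=4,fy=4,interpolation=2))
E
```

```text
1.8667 [0.50327935 0.25255227 0.0775166 ] 0.0005152725087293324 [-0.01 -0.01  0.23]
sink top centre in tool cm [-6.1  -0.25  0.46] tool x deg 149.43272910699685
```

View pics/side2.png

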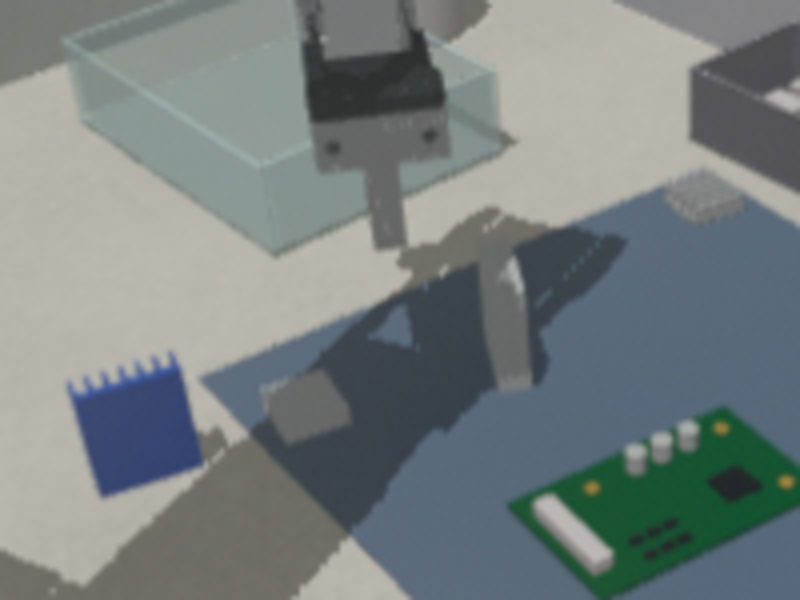

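View pics/top2.png

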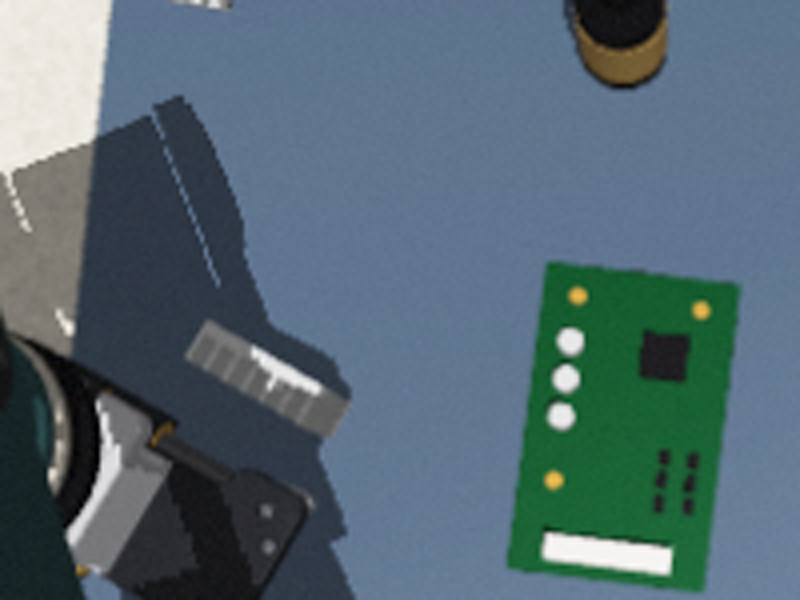

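Side view: the fingers stand clear on the fin side with tips about 9 mm below the sink's top. The fins should be reached near -4.3 cm, so I slow down before that.

Emit:
{"api": "apply_moves", "payload": {"moves": [[[-1,-0.1,0.2],[0,0,0],0],[[-2,-0.25,0.2],[0,0,0],0],[[-2.8,-0.25,0.2],[0,0,0],0],[[-3.3,-0.25,0.2],[0,0,0],0],[[-3.6,-0.25,0.2],[0,0,0],0],[[-3.8,-0.25,0.2],[0,0,0],0],[[-4,-0.25,0.2],[0,0,0],0],[[-4.2,-0.25,0.2],[0,0,0],0],[[-4.4,-0.25,0.2],[0,0,0],0],[[-4.6,-0.25,0.2],[0,0,0],0]]}}

```text
time: 2.8
tool_pos: [0.541, 0.2265, 0.0742]
ee_rot: [3.141, -0.0, 2.608]
wrist_force: [-0.5, 0.1, -0.0]
width: 0.0004
```

```bash
python3 st.py
python3 - <<'E'
from h import *
for n in ['side']: cv2.imwrite(f'pics/{n}3.png',cv2.resize(optics.snapshot(n)[100:250,120:320,::-1],None,fx=4,fy=4,interpolation=2))
E
```

```text
2.8 [0.54097738 0.2265394  0.07422369] 0.0004406053924928949 [-0.53  0.12 -0.05]
sink top centre in tool cm [-1.53  0.07  0.12] tool x deg 149.4352921525975
```

View pics/side3.png

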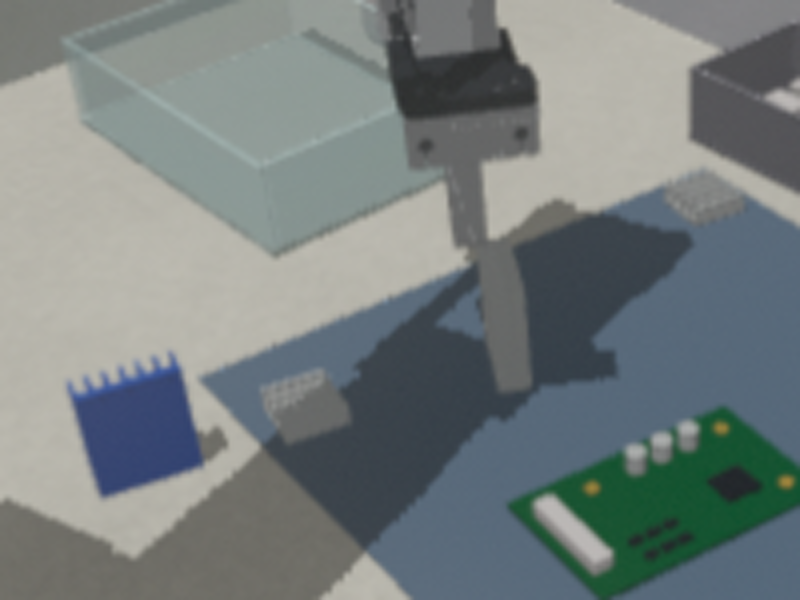

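The fingertips are at the fins near (485,245) in the crop, and the sink is still upright or only just touched. I'll push on slowly.

Emit:
{"api": "apply_moves", "payload": {"moves": [[[-0.2,0,0],[0,0,0],0],[[-0.4,0,0],[0,0,0],0],[[-0.6,0,0],[0,0,0],0],[[-0.8,0,0],[0,0,0],0],[[-1.0,0,0],[0,0,0],0],[[-1.2,0,0],[0,0,0],0],[[-1.4,0,0],[0,0,0],0],[[-1.6,0,0],[0,0,0],0],[[-1.8,0,0],[0,0,0],0],[[-1.8,0,0],[0,0,0],0]]}}

```text
time: 3.68
tool_pos: [0.5568, 0.217, 0.0742]
ee_rot: [3.141, 0.0, 2.607]
wrist_force: [0.1, 0.7, -0.8]
width: 0.0006
```

```bash
python3 st.py
python3 - <<'E'
from h import *
for n in ['side']: cv2.imwrite(f'pics/{n}4.png',cv2.resize(optics.snapshot(n)[100:250,120:320,::-1],None,fx=4,fy=4,interpolation=2))
E
```

```text
3.6833 [0.55681725 0.21704743 0.07418655] 0.000558859682544673 [ 0.1   0.66 -0.77]
sink top centre in tool cm [0.32 0.08 0.12] tool x deg 149.39549104807014
```

View pics/side4.png

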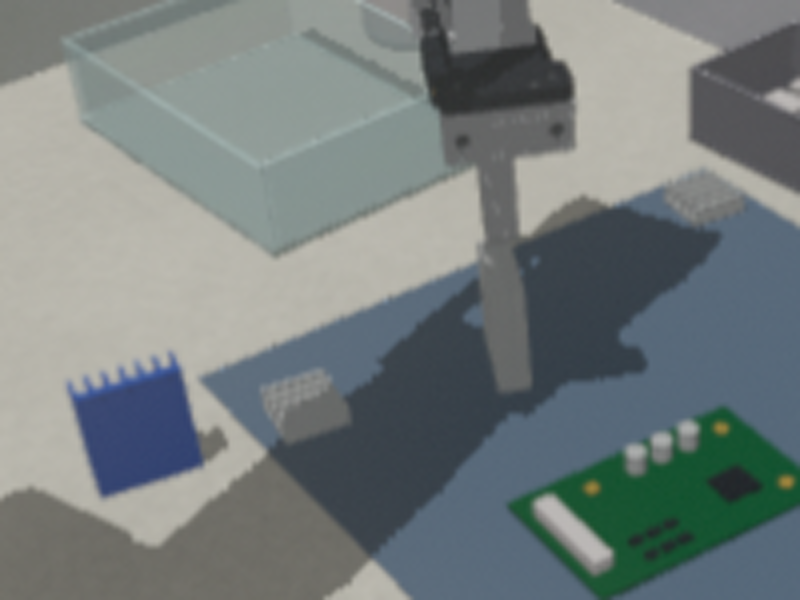

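The sink did not move although the fingers should be at its centre, so my geometry or the finger offset is off. I'll check with all three cameras and projections.

Run:
```python
from h import *
ims={n:optics.snapshot(n) for n in ['top','side','wrist']}
o=robot.get_obs();M=R.from_euler('xyz',o['ee_rot']).as_matrix()
tip=np.array(o['tool_pos'])+M[:,2]*robot.tips_ahead
f=np.array([np.cos(np.radians(149.5)),np.sin(np.radians(149.5)),0]);w=np.array([-f[1],f[0],0])
c0=np.array([.5545,.2194,0])
box=np.array([c0+a*.01*f+b*.03*w+[0,0,z] for z in(.003,.073) for a,b in((1,1),(1,-1),(-1,-1),(-1,1))])
print(robot.tips_ahead,tip)
for n in ims:
    c=optics.get_calibration(n);K=np.array([[c['fx'],0,c['cx']],[0,c['fy'],c['cy']],[0,0,1]])
    D=np.array([c['k1'],0,0,0,0.]);pr=lambda X:cv2.projectPoints(np.array(X,float).reshape(-1,3),c['rvec'],c['tvec'],K,D)[0].reshape(-1,2)
    im=ims[n][:,:,::-1].copy()
    cv2.imwrite(f'pics/{n}5.png',im)
    if n=='wrist': continue
    s=5;x0,y0=(140,130) if n=='top' else (190,100)
    q=cv2.resize(im[y0:y0+110,x0:x0+150],None,fx=s,fy=s,interpolation=2)
    for p in pr(box): cv2.circle(q,tuple(int(v) for v in (p-[x0,y0]+.5)*s),3,(0,0,255),-1)
    for p in pr(tip): cv2.circle(q,tuple(int(v) for v in (p-[x0,y0]+.5)*s),4,(0,255,0),-1)
    cv2.imwrite(f'pics/{n}5c.png',q)
```

```text
0.014 [0.5564271  0.21731713 0.06020373]
```

View pics/side5c.png

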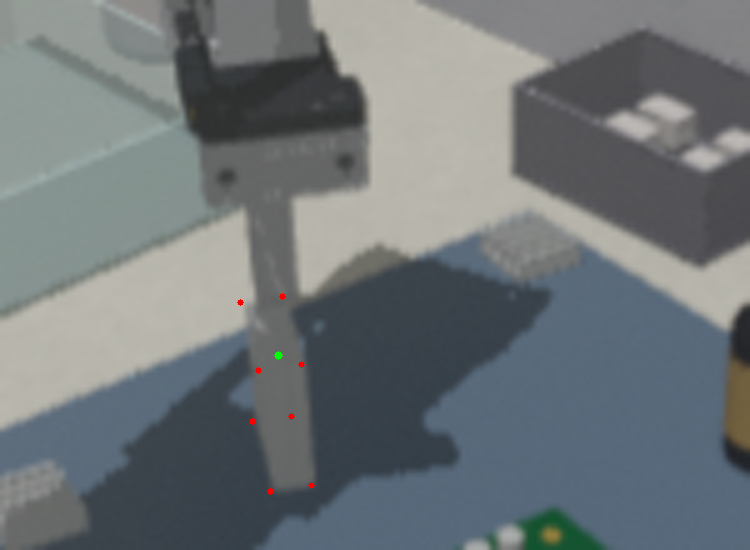

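View pics/top5c.png

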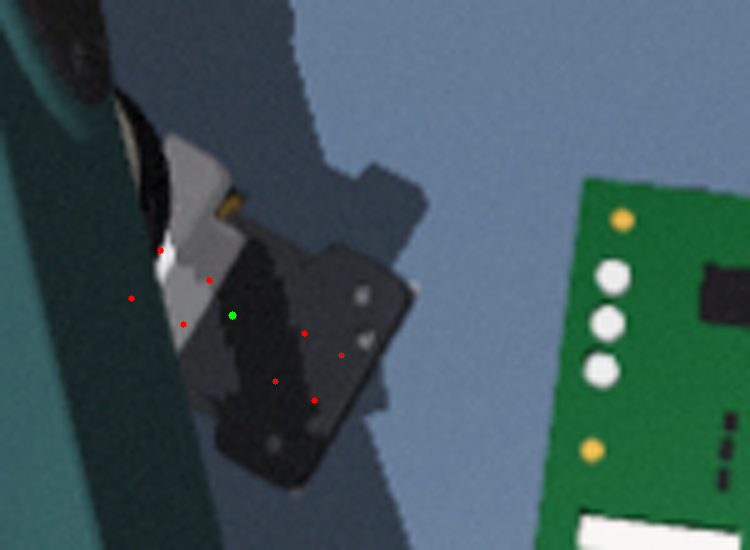

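View pics/wrist5.png

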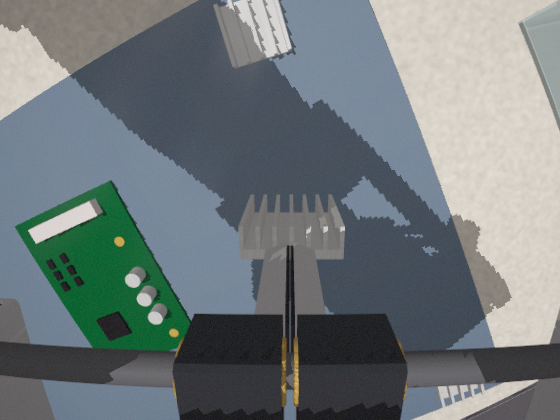

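Run:
```python
from h import *
o=robot.get_obs();M=R.from_euler('xyz',o['ee_rot']).as_matrix();t=np.array(o['tool_pos'])
f=np.array([np.cos(np.radians(149.5)),np.sin(np.radians(149.5)),0]);w=np.array([-f[1],f[0],0])
c0=np.array([.5545,.2194,0])
box=np.array([c0+a*.01*f+b*.03*w+[0,0,z] for z in(.003,.073) for a,b in((1,1),(1,-1),(-1,-1),(-1,1))])
c=optics.get_calibration('wrist');K=np.array([[c['fx'],0,c['cx']],[0,c['fy'],c['cy']],[0,0,1]])
D=np.array([c['k1'],0,0,0,0.]);pr=lambda X:cv2.projectPoints(np.array(X,float).reshape(-1,3),c['rvec'],c['tvec'],K,D)[0].reshape(-1,2)
Mc=cv2.Rodrigues(c['rvec'])[0]; print('cam',-Mc.T@c['tvec'],'dir',Mc[2])
im=cv2.imread('pics/wrist5.png'); x0,y0,s=180,150,4
q=cv2.resize(im[y0:y0+150,x0:x0+200],None,fx=s,fy=s,interpolation=2)
def dot(X,col):
  for p in pr(X): cv2.circle(q,tuple(int(v) for v in (p-[x0,y0]+.5)*s),4,col,-1)
dot(box[:4],(0,0,255));dot(box[4:],(0,255,255))
dot([t+M@[a*.008,b*.0125,.014] for a in(1,-1) for b in (1,-1)],(0,255,0))
cv2.imwrite('pics/wrist5c.png',q)
```

```text
cam [0.484101   0.26067374 0.26895663] dir [ 0.24586816 -0.14706821 -0.95808131]
```

View pics/wrist5c.png

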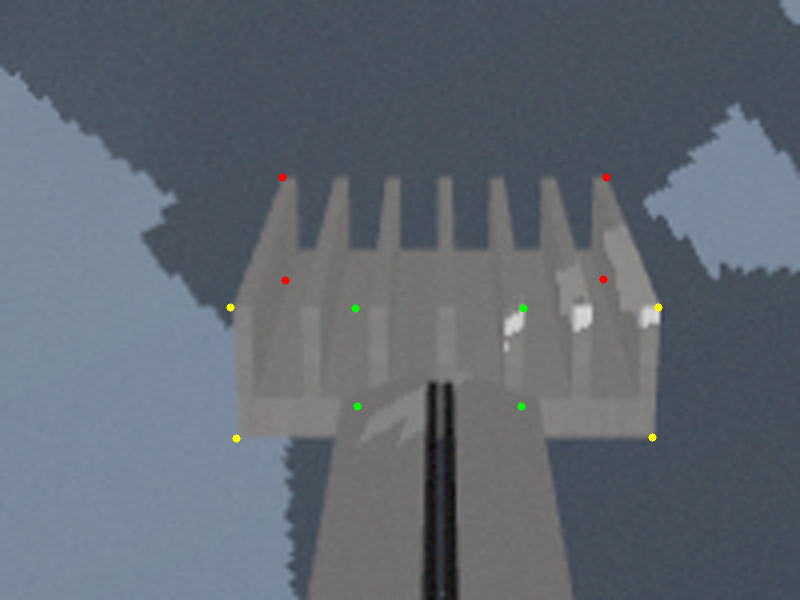

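```bash
python3 - <<'E'
from h import *
def proj(n,X):
    c=optics.get_calibration(n);K=np.array([[c['fx'],0,c['cx']],[0,c['fy'],c['cy']],[0,0,1]])
    return cv2.projectPoints(np.array(X,float).reshape(-1,3),c['rvec'],c['tvec'],K,np.array([c['k1'],0,0,0,0.]))[0].reshape(-1,2)
print('side, measured tip ~217.5,161.7');
for z in (.0635,.07,.075,.08,.085): print(z,proj('side',[.5033,.2526,z]))
o=robot.get_obs();M=R.from_euler('xyz',o['ee_rot']).as_matrix();t=np.array(o['tool_pos'])
print('wrist measured', [180+440/4,150+378/4])
for dz in (.014,.007,0,-.005): print(dz,proj('wrist',[t+M@[a,0,dz] for a in (.008,0,-.008)]).round(1).tolist())
E
python3 - <<'E'
import cv2
im=cv2.imread('pics/side2.png')[120:320,300:600]
cv2.imwrite('pics/side2c.png',cv2.resize(im,(750,500),interpolation=2))
E
```

```text
side, measured tip ~217.5,161.7
0.0635 [[218.12262564 172.33058122]]
0.07 [[217.81710456 170.0114325 ]]
0.075 [[217.58055033 168.21500106]]
0.08 [[217.34264751 166.40762598]]
0.085 [[217.10338582 164.58921598]]
wrist measured [290.0, 244.5]
0.014 [[289.3, 226.5], [289.3, 239.0], [289.3, 251.2]]
0.007 [[289.3, 230.7], [289.3, 243.5], [289.3, 256.0]]
0 [[289.2, 235.1], [289.2, 248.3], [289.3, 261.1]]
-0.005 [[289.2, 238.5], [289.2, 251.9], [289.2, 265.0]]
```

View pics/side2c.png

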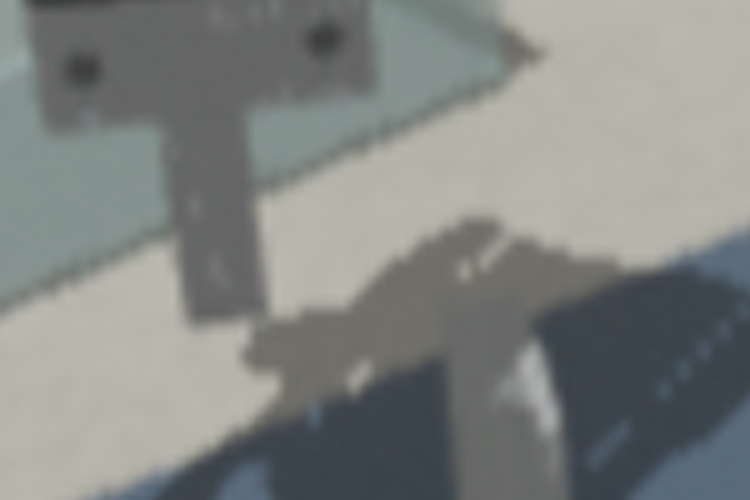

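Run:
```python
from h import *
def proj(n,X):
    c=optics.get_calibration(n);K=np.array([[c['fx'],0,c['cx']],[0,c['fy'],c['cy']],[0,0,1]])
    return cv2.projectPoints(np.array(X,float).reshape(-1,3),c['rvec'],c['tvec'],K,np.array([c['k1'],0,0,0,0.]))[0].reshape(-1,2)
a=np.radians(157.85);y=np.array([np.sin(a),-np.cos(a),0])
im=cv2.imread('pics/side0.png')[20:160,0:140]; q=cv2.resize(im,None,fx=4,fy=4,interpolation=2)
for s in (-1,1):
  for p in proj('side',[[.2072,.5089,.174]+s*y*k for k in(.047,.0595)]): print(p);cv2.circle(q,tuple(int(v) for v in (p-[0,20]+.5)*4),3,(0,0,255),-1)
im=cv2.imread('pics/side1.png')[20:160,150:290]; q2=cv2.resize(im,None,fx=4,fy=4,interpolation=2)
a=np.radians(149.2);y=np.array([np.sin(a),-np.cos(a),0])
for s in (-1,1):
  for p in proj('side',[[.5034,.2462,.174]+s*y*k for k in(.0155,.028)]): cv2.circle(q2,tuple(int(v) for v in (p-[150,20]+.5)*4),3,(0,0,255),-1)
q=cv2.resize(np.hstack([q,q2]),(800,400));cv2.imwrite('pics/tipcheck.png',q)
o=robot.get_obs();print(o['time'],o['joint_positions'])
```

```text
[ 34.91616745 147.63056577]
[ 34.52320332 150.42122662]
[ 37.6642796  128.31749562]
[ 38.00425422 125.95240679]
3.8833 [ 2.77381944e-01  2.39830412e-01  1.42587283e+00  1.03127561e-04
  1.47587531e+00 -7.59646504e-01]
```

View pics/tipcheck.png

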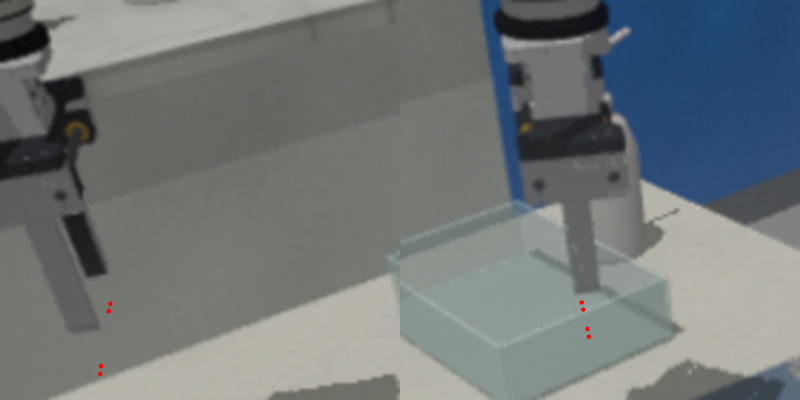

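Findings: the sink is located well, and its projections match in all three views. The visible fingertips are about 28 mm higher than the stated geometry predicts in both the side and wrist views, roughly 14 mm behind the TCP instead of ahead of it. The fingers therefore passed over the sink without touching it. I'll back off and go 28 mm lower.

Emit:
{"api": "apply_moves", "payload": {"moves": [[[1.5,0,0],[0,0,0],0],[[3,0,0],[0,0,0],0],[[4.5,0,0],[0,0,0],0],[[6,0,0],[0,0,0],0],[[6.3,0,0],[0,0,0],0],[[6.3,0.1,0.8],[0,0,0],0],[[6.3,0.1,1.6],[0,0,0],0],[[6.3,0.1,2.4],[0,0,0],0],[[6.3,0.1,2.8],[0,0,0],0],[[6.3,0.1,2.8],[0,0,0],0]]}}

```text
time: 4.72
tool_pos: [0.5018, 0.2493, 0.0438]
ee_rot: [-3.139, -0.002, 2.607]
wrist_force: [0.4, 0.4, 0.1]
width: 0.0001
```

```bash
python3 st.py
python3 - <<'E'
from h import *
for n in ['side']: cv2.imwrite(f'pics/{n}6.png',cv2.resize(optics.snapshot(n)[100:250,120:320,::-1],None,fx=4,fy=4,interpolation=2))
E
```

```text
4.7167 [0.5018385  0.24933296 0.04382465] 0.00010765828197208978 [0.37 0.37 0.1 ]
sink top centre in tool cm [-6.05  0.1  -2.93] tool x deg 149.3723486810912
```

View pics/side6.png

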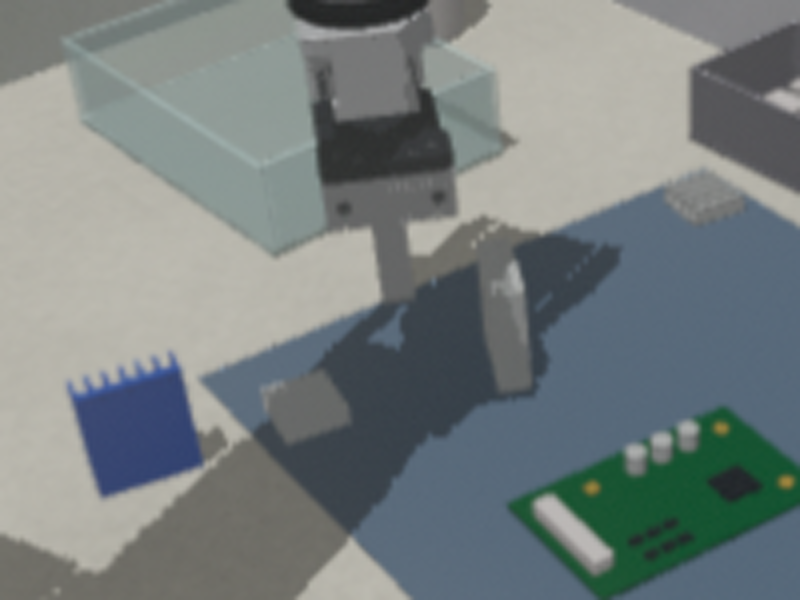

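The fingertip at (398,298) is now well below the sink's top level. I'll approach and push as before.

Emit:
{"api": "apply_moves", "payload": {"moves": [[[-1,0.1,0],[0,0,0],0],[[-2,0.1,0],[0,0,0],0],[[-2.8,0.1,0],[0,0,0],0],[[-3.3,0.1,0],[0,0,0],0],[[-3.6,0.1,0],[0,0,0],0],[[-3.8,0.1,0],[0,0,0],0],[[-4,0.1,0],[0,0,0],0],[[-4.2,0.1,0],[0,0,0],0],[[-4.4,0.1,0],[0,0,0],0],[[-4.6,0.1,0],[0,0,0],0]]}}

```text
time: 5.6
tool_pos: [0.5428, 0.2277, 0.0462]
ee_rot: [3.142, -0.0, 2.608]
wrist_force: [0.9, 0.2, 0.7]
width: 0.0005
```

```bash
python3 st.py
python3 - <<'E'
from h import *
for n in ['side','wrist']:
  im=optics.snapshot(n)[:,:,::-1]; cv2.imwrite(f'pics/{n}7.png',cv2.resize(im[100:250,120:320],None,fx=4,fy=4,interpolation=2) if n=='side' else im)
E
```

```text
5.6 [0.54279696 0.22773809 0.04621581] 0.0004929324234182389 [0.88 0.2  0.75]
sink top centre in tool cm [-1.43 -0.12 -2.68] tool x deg 149.43370789145436
```

View pics/side7.png

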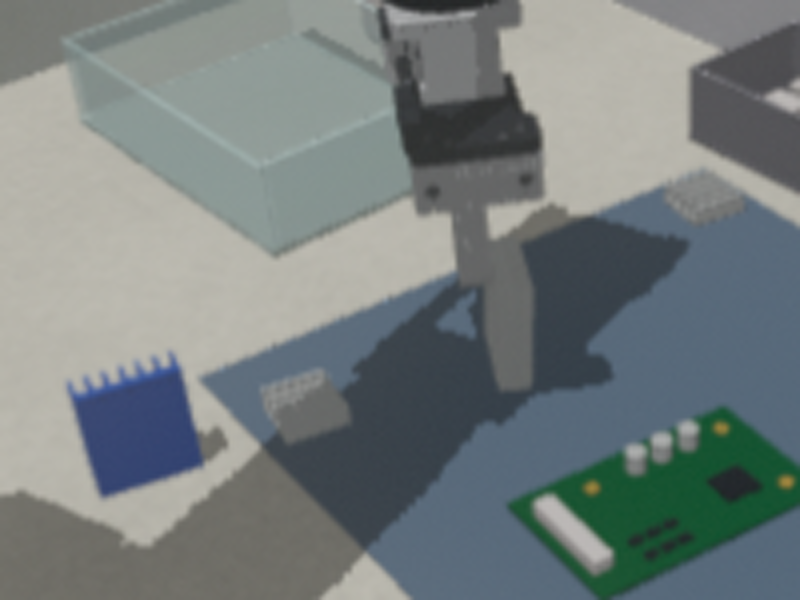

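View pics/wrist7.png

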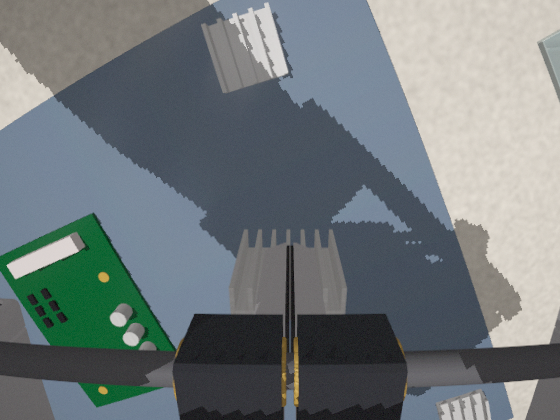

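The fingers are against the fins and the sink's top has begun leaning to the base side. I'll push another 2 cm.

Emit:
{"api": "apply_moves", "payload": {"moves": [[[-0.2,0,0],[0,0,0],0],[[-0.4,0,0],[0,0,0],0],[[-0.6,0,0],[0,0,0],0],[[-0.8,0,0],[0,0,0],0],[[-1.0,0,0],[0,0,0],0],[[-1.2,0,0],[0,0,0],0],[[-1.4,0,0],[0,0,0],0],[[-1.6,0,0],[0,0,0],0],[[-1.8,0,0],[0,0,0],0],[[-1.8,0,0],[0,0,0],0]]}}

```text
time: 6.53
tool_pos: [0.5587, 0.2182, 0.0462]
ee_rot: [3.142, 0.0, 2.607]
wrist_force: [0.2, -0.3, 0.2]
width: 0.0003
```

```bash
python3 st.py
python3 - <<'E'
from h import *
for n in ['side']: cv2.imwrite(f'pics/{n}8.png',cv2.resize(optics.snapshot(n)[100:250,120:320,::-1],None,fx=4,fy=4,interpolation=2))
E
```

```text
6.5333 [0.55869658 0.21823838 0.04617644] 0.00030379867850886523 [ 0.23 -0.27  0.2 ]
sink top centre in tool cm [ 0.42 -0.11 -2.68] tool x deg 149.3964901582996
```

View pics/side8.png

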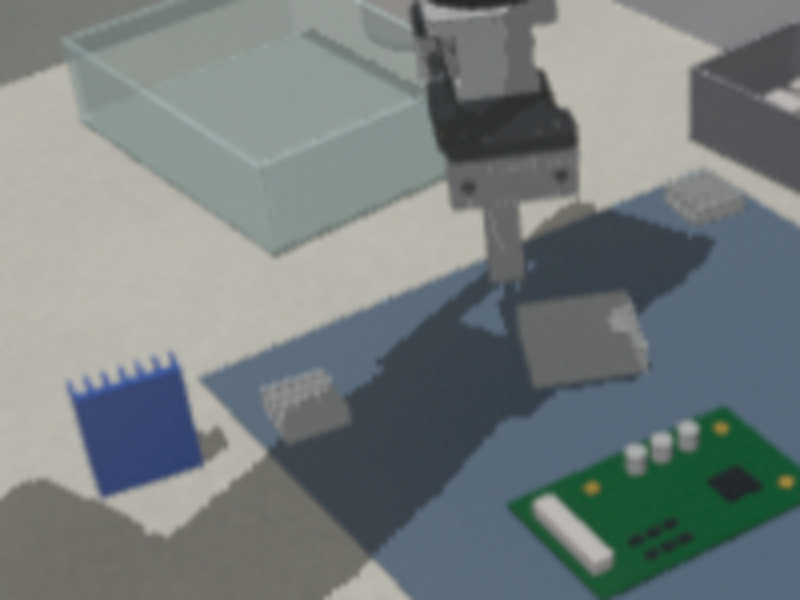

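The sink has fallen and lies at about (583,340) in the crop. I'll retreat and rise.

Emit:
{"api": "apply_moves", "payload": {"moves": [[[1,0,-1],[0,0,0],0],[[2,0,-3],[0,0,0],0],[[4,0,-6],[0,0,0],0],[[7,0,-9],[0,0,0],0],[[10,0,-11],[0,0,0],0],[[13,0,-12],[0,0,0],0],[[16,0,-12],[0,0,0],0],[[18,0,-12],[0,0,0],0],[[18,0,-12],[0,0,0],0],[[18,0,-12],[0,0,0],0]]}}

```text
time: 7.42
tool_pos: [0.4024, 0.3107, 0.1672]
ee_rot: [3.14, 0.001, 2.61]
wrist_force: [0.9, -0.1, 0.6]
width: 0.0005
```

```bash
python3 st.py
python3 - <<'E'
from h import *
for n in ['side','top']:
  im=optics.snapshot(n)[:,:,::-1]; cv2.imwrite(f'pics/{n}9.png',im)
cv2.imwrite('pics/top9c.png',cv2.resize(im[150:240,150:270],None,fx=6,fy=6,interpolation=2))
E
```

```text
7.4167 [0.40239401 0.3107365  0.16724529] 0.0005176705731640549 [ 0.89 -0.07  0.58]
sink top centre in tool cm [-17.73  -0.18   9.44] tool x deg 149.56018794122193
```

View pics/side9.png

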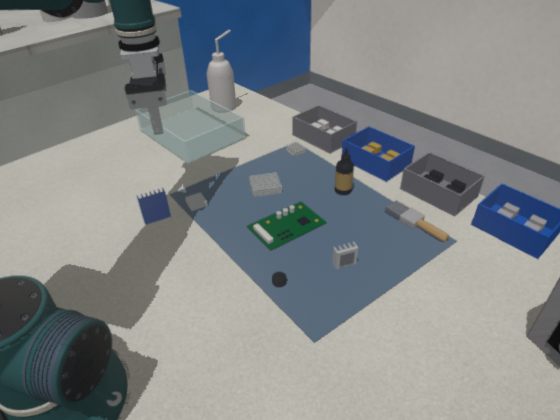

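View pics/top9.png

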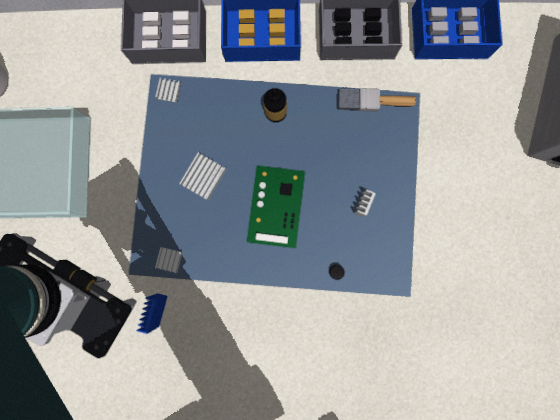

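View pics/top9c.png

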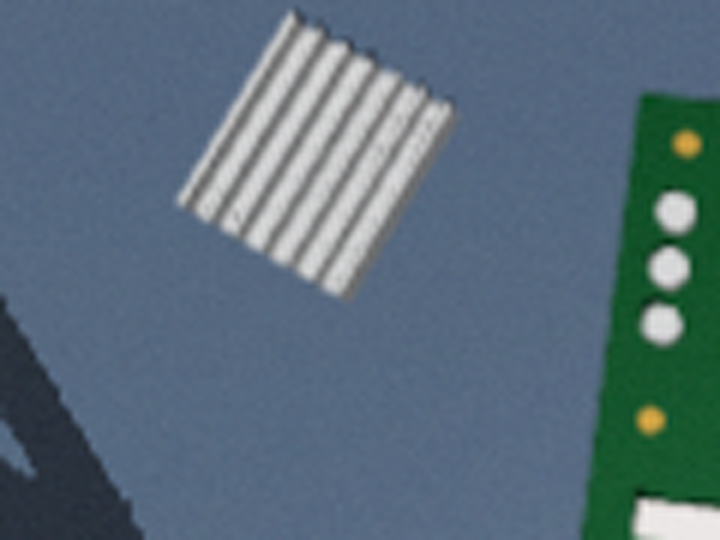

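The sink lies flat with its fins up, centred at (202,175). The small sink at (364,202) and the bottle at (275,105) are unmoved, and the robot is clear. I'm handing the job in.

```bash
python3 -c "
from h import *
print(px2w(optics.get_calibration('top'),[[202.3,175.3]],.023)-[.5545,.2194,0]); print(job.close_job())"
```

```text
[[ 0.03974816 -0.02407389  0.023     ]]
the job is handed in; nothing more can be done
None
```

I tipped the larger heat sink over with a slow push of the closed fingers near the top of its fin side. I then drew the arm clear and handed the job in; no verdict is reported.

- **Last checks:** In the final top and side pictures it lies flat with its fins up, about 46 mm from where it started. The small sink still stands and the bottle is upright, both at the same pixels as at the start. The wrist force read under about 1.3 N in every reading I took, and the clock stood at about 7.5 s of the 29 s allowed.
- **What disagreed:** My first push passed over the sink without moving it. The fingertips in the side and wrist pictures were about 28 mm higher than the stated tool geometry gives, roughly 14 mm behind the TCP instead of ahead of it. I lowered the tool by that amount and the second push worked.

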